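Unplug the blow-off nozzle from the bench air coupling

ROBOT

A 6-joint arm with a two-finger parallel gripper is mounted at the origin on the work surface. World frame = base frame: x ahead of the robot, y to its left, z up, the work surface at z = 0. Lengths are in m, angles in degrees, forces in N, time in s.
With the tool pointing down it reaches from about 0.325 to 0.775 m from the base axis. Payload 5.5 kg.
Tool frame: the origin (TCP) lies midway between the tips of the shut fingers; the grasp point (between the pads) lies 19 mm behind it; z points along the fingers, y is the line along which they close (so a half turn about z gives the same grasp; the last joint's range is limited). The gripper opens to 88 mm and grips with 3 to 60 N. Pads are 20 mm wide; open, the fingers measure 115 mm over their backs; the gripper's body (75 mm by 178 mm) begins 61 mm behind the grasp point.
Start: joints at [60.407, 5.22, 70.514, -0, 104.267, -3.249], TCP at [0.266, 0.538, 0.223] pointing down, gripper open.
Joint ranges: [-164.24, 164.24], [-49.07, 125.15], [9.68, 141.18], [-86.29, 266.29], [3.28, 154.24], [-151.56, 151.56]. Speed limits (degrees/s): [147.25, 147.25, 172.46, 180, 180, 180].

INTERFACE

Orientations are given as [roll, pitch, yaw] about the fixed x, y, z axes, in that order (R = Rz(yaw) Ry(pitch) Rx(roll)).
In Python, from rig import arm, eyes gives the robot as it stands.
- The arm moves only by the tool step_arm, never from a script. Its argument "series" is a list of rows, each a list of 3 entries, a list of its own where there are three numbers: the shift along the world's x, y, z in mm, then the turn, a rotation vector about the world's x, y, z in rad, then the finger opening in mm, from 0 to 87.8. A call has 1 to 12 rows; each row shifts and turns the commanded pose from where the row before left it; what a row does not reach is not made up. A row lasts 1/12 s, in which the tool goes at most 41.7 mm and 7.16 degrees, less where a joint would pass 70% of its speed; a pose out of reach is approached as far as the arm can. A call with a gripper value outside its range is refused whole. The fingers move at their own pace and stop on an object; "newtons" is the grip in N (left out, the last holds). Time passes only in rows, so rows that do not move let the fingers close. It gives the time, the measured TCP pose, the force, the opening and the grip force at its end, in the units of the state.
- arm.get_obs(): the state, without advancing time (a new reading comes with each control period).
- eyes.read_camera(name): name is "scene" or "side" or "wrist"; returns a dict with "pixels" (480x640x3 uint8, blue, green, red), "fx", "fy", "cx", "cy" (pixels), "view" (4x4, takes a point from world to camera coordinates); the wrist camera has in their place "tool_from_camera" (4x4, takes a point from camera to tool coordinates, whose origin is the TCP and whose axes are the flange's). Camera axes: x right, y down, z forward; pixel columns grow to the right and rows downward; lengths in m; the calibration is good to about 2 mm. A picture is of the moment at which its call begins: read the wrist's pose just before it. There is no depth.
- arm.job_done(): hands the job in; it is judged then, once.
Trained networks look in the newest picture that a camera, given by its name, has taken for a name from the list of things; names that differ only in an ending like _2 or _b are one class to them, and where a whole thing is asked for, a point or a joint stands for the part that bears it (a point fixed in the world has none). Each returns a list of dicts, best first, with "p" (0 to 1); they miss things now and then, are a little off and sometimes report something else, mostly with a low value. They report only what shows in the picture. A call takes as long as a camera call.
- eyes.masks_of(camera, thing): "mask" (480x640 bool, what is visible of it) and "rect" ([left, top, right, bottom] in pixels, round what is visible of it).
- eyes.tip_of(camera, thing): "xy" ([column, row] in pixels: a listed point, or the origin of a listed thing).
The state is a dict: "t": time; "joint_pos": joint angles; "joint_velocities": joint speeds; "joint_efforts": joint torques, N m; "tool_pos": TCP position; "tcp_rot": TCP orientation; "force": force on the tool from outside, world axes, zero at the start; "moment": the same for the moment, N m; "grip_width": finger opening in m; "grasp_force": force on a finger pad.
Only numpy, scipy, OpenCV 4.12 (cv2) and the standard library are available. Lean on these libraries where they do the work, as an engineer would, in place of code of your own. Each camera call takes 0.05 s, during which the arm holds its last target. There are 200 camera calls.

TASK

The air is already shut off: unplug the stubby blow-off nozzle from the quick coupling on the bench air outlet and park it upright, fully home, in the free hole of the wooden nozzle stand. The coupling has a locking sleeve: bear down on it only lightly while you turn it one way, then if need be the other, until you feel its slot drop over the lock pin, and never force it against the pin; then push it right back so that the nozzle springs up, let the sleeve go and draw the nozzle out, and the sleeve snaps forward by itself. Leave the other nozzle, the brush and the spectacles where they are.

Things in the scene. Friction and masses are not known exactly. Their poses are not given: they have to be found in the camera images.
- outlet: Bench air outlet, fixed: plate 84 x 60 x 6 mm, aluminium block to 40 mm above the bench, pipe on its +x side and stop cock on its -y side (below 40 mm). Upright on top, on the origin's axis, a brass quick coupling: 25 mm hexagon to 54 mm, 19 mm neck, socket tube 21 mm outside, 15.4 mm bore, mouth at 95 mm. Origin: centre of the plate's underside, on the bench, z up.
- sleeve_top (a point): Centre of the top rim of the coupling's grooved steel sleeve, on the coupling's vertical axis, 96 mm above the bench while the sleeve is forward. The sleeve is a ring 28 mm in diameter, 26 mm long, round the socket tube; nothing stands beside it. It slides down (back) against its spring and turns about its axis with slight drag (0.03 N m). This frame slides but does not turn with it.
- sleeve_edge (a point): Centre of the sleeve's lower edge (does not turn with it). In the edge is one slot, 6 mm wide, 9 mm deep. Unless it stands over the lock pin (within 0.1 rad) the sleeve goes down only 1 to 1.5 mm and bears on the pin. At the start the slot is at most 1.2 rad away from the pin, to either side; side and angle are not measured, feel for them. Over the pin, the slot's sides stop further turning.
- sleeve (a joint): How far the sleeve is pushed back (down), m: 0 forward (up), 0.001 to 0.0015 stopped by the pin, 0.007 right back at its stop. Spring: 4 N at 0, 8 N at 0.007. From about 0.005 the nozzle is let go. While the nipple's thick part is between the lock balls the sleeve, let go, stays at about 0.004; when the nozzle is drawn out it snaps to 0.
- lock_pin: Steel pin 3.6 mm wide and 4.5 mm high that stands out of the coupling's neck on the outlet's +x side, under the sleeve's lower edge. Origin: centre of its underside, 11 mm out from the axis and 64.5 mm above the bench. It bears at most 30 N, from above or from the side.
- nozzle: Stubby blow-off nozzle, 54 mm long, 70 g. Origin: centre of its lower tip, z along its axis, up. Nipple 14 mm in diameter (lowest 4 mm only 8 mm, tapering up by 6.5 mm; groove at 16 to 21 mm); at 30 mm the flat underside of a 20 mm brass grip collar up to 46 mm, then a cone to 8 mm. Plugged in, origin 68 mm above the bench; let go, it is sprung up 8 mm and stays; 2 to 4 N draws it out straight up.
- stand: Fixed block of pale wood 56 x 124 x 40 mm, origin at the centre of its underside, long side along its y. Two vertical blind holes, 18 mm in diameter, 34 mm deep, at y = +30 mm (free) and y = -30 mm (holds the other nozzle). A nozzle is fully home when its collar rests on the wood, its origin then 10 mm above the bench.
- stand_hole0 (a point): Centre of the mouth of the free hole in the stand, 40 mm above the bench; z up, y along the row towards the end away from the other nozzle.
- fan_nozzle: The other nozzle, loose in the stand's taken hole: same nipple, 20 mm collar from 30 to 38 mm, thin stem, flat jet 20 mm wide, 76 mm long in all. Origin at its lower tip. It stays where it is.
- brush: Loose wooden bench brush, 190 x 28 mm, 40 mm high, bristles down, long side along its x. Origin: centre of its underside. It stays where it is.
- spectacles: Loose black spectacle frame standing on its folded sides, 134 mm wide along its y, 43 mm high. Origin: on the bench under the middle of the rims. It stays where it is.

How it is judged:
By the outcome, as a careful person would: the job done as asked, in the order asked, and still so for the second after the job is handed in, with the robot touching nothing.
It also fails if it takes over 70 s, if anything falls off the work surface, if the arm or the gripper's body presses on something with over 40 N, if the wrist force passes 120 N, or if a joint passes its speed limit or range.

## Working session

There is one attempt and no reset: what is moved stays moved. The work goes in short steps, Python scripts to look and compute and a tool call to move; the robot and the scene stay as the last step left them, time stands still between calls to the robot, and variables do not carry over. Pictures are saved under pics/ and viewed, at most 13 in all, crops included, and the job is handed in when it is done.

Besides the shell and the picture viewer there is one more tool, called in YAML: its name, and indented under it one key for each argument. step_arm: Moves the arm, as the interface text tells. Its arguments: {"type":"object","properties":{"series":{"type":"array"},"newtons":{"type":"number"}},"required":["series"]}

```bash
mkdir -p pics; cat > h.py <<'E'
import numpy as np, cv2
from rig import arm, eyes
def tri(obs):
    # obs: list of (cam dict, xy) fixed cams
    A=[];b=[]
    for c,(u,v) in obs:
        V=np.array(c["view"]);R=V[:3,:3];t=V[:3,3]
        d=R.T@np.array([(u-c["cx"])/c["fx"],(v-c["cy"])/c["fy"],1]);d/=np.linalg.norm(d)
        o=-R.T@t;P=np.eye(3)-np.outer(d,d);A.append(P);b.append(P@o)
    return np.linalg.solve(sum(A),sum(b))
def atz(c,xy,z):
    V=np.array(c["view"]);R=V[:3,:3];o=-R.T@V[:3,3]
    d=R.T@np.array([(xy[0]-c["cx"])/c["fx"],(xy[1]-c["cy"])/c["fy"],1])
    return o+d*(z-o[2])/d[2]
E
python3 - <<'E'
from h import *
C={n:eyes.read_camera(n) for n in("scene","side")}
for n in C: cv2.imwrite(f"pics/{n}0.png",C[n]["pixels"])
Z=dict(outlet=0,sleeve_top=.096,sleeve_edge=.07,lock_pin=.0645,nozzle=.068,stand=0,stand_hole0=.04,fan_nozzle=.01,brush=0,spectacles=0)
for k,z in Z.items():
    o=[]
    for n in C:
        r=eyes.tip_of(n,k)
        if r: o.append((C[n],r[0]["xy"])); print(k,n,round(r[0]["p"],2),np.round(r[0]["xy"]),np.round(atz(C[n],r[0]["xy"],z),4))
    if len(o)==2: print("   tri",np.round(tri(o),4))
s=arm.get_obs();print(s["t"],s["tool_pos"],s["tcp_rot"],s["grip_width"])
E
```

```text
outlet scene 0.6 [343. 246.] [0.5659 0.0897 0.    ]
outlet side 0.7 [409. 363.] [ 0.5802 -0.2063  0.    ]
   tri [ 0.5977 -0.0593  0.0054]
sleeve_top scene 0.68 [348. 225.] [0.5788 0.0943 0.096 ]
sleeve_top side 0.62 [271. 240.] [0.5716 0.094  0.096 ]
   tri [0.5748 0.0966 0.0914]
sleeve_edge scene 0.54 [345. 229.] [0.5684 0.0918 0.07  ]
sleeve_edge side 0.5 [273. 251.] [0.5725 0.0929 0.07  ]
   tri [0.5706 0.0908 0.0728]
nozzle scene 0.45 [348. 231.] [0.5728 0.0977 0.068 ]
nozzle side 0.63 [270. 253.] [0.567  0.0932 0.068 ]
   tri [0.5701 0.0981 0.0634]
stand scene 0.83 [207. 279.] [ 0.5642 -0.2373  0.    ]
stand side 0.68 [423. 387.] [ 0.5582 -0.2475  0.    ]
   tri [ 0.5611 -0.242  -0.0064]
stand_hole0 scene 0.7 [214. 264.] [ 0.5561 -0.2119  0.04  ]
stand_hole0 side 0.92 [409. 361.] [ 0.5582 -0.2162  0.04  ]
   tri [ 0.5574 -0.2141  0.0407]
fan_nozzle scene 0.61 [190. 284.] [ 0.5712 -0.275   0.01  ]
fan_nozzle side 0.81 [442. 388.] [ 0.5709 -0.2724  0.01  ]
   tri [ 0.571  -0.2737  0.0102]
brush scene 0.75 [428. 201.] [0.4907 0.3476 0.    ]
brush side 0.82 [162. 244.] [0.4852 0.3372 0.    ]
   tri [ 0.4882  0.3479 -0.0062]
spectacles scene 0.61 [313. 320.] [ 0.7338 -0.0334  0.    ]
spectacles side 0.61 [381. 257.] [ 0.7494 -0.0272  0.    ]
   tri [ 0.7393 -0.0342  0.0116]
1.1 [0.26627144 0.53771759 0.22266636] [ 1.79995592e+02 -9.25953650e-04  1.53655040e+02] 0.08803728896267916
```

View pics/scene0.png

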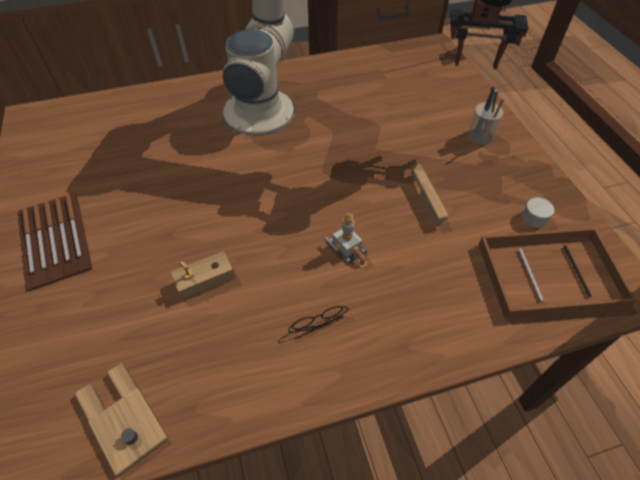

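View pics/side0.png

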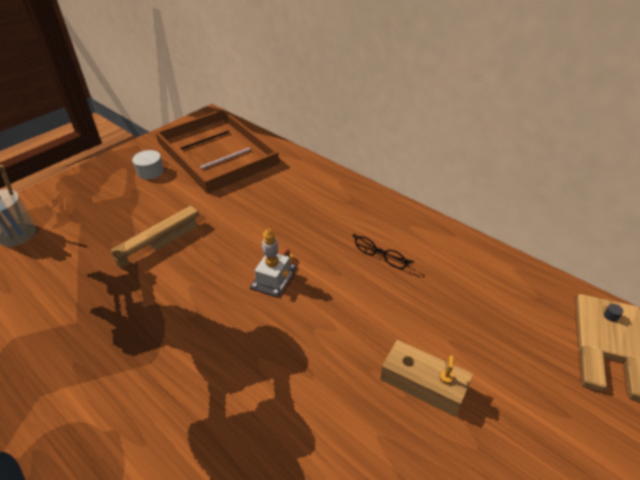

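The coupling shows at about (348,228) in scene and (270,245) in side. The free hole is at (214,265) and (408,361). Next I move above the coupling to measure with the wrist camera.

step_arm:
  series:
    - [[22,-32,0],[0,0,-0.06],87]
    - [[22,-32,0],[0,0,-0.06],87]
    - [[22,-32,0],[0,0,-0.06],87]
    - [[22,-32,0],[0,0,-0.06],87]
    - [[22,-32,0],[0,0,-0.06],87]
    - [[22,-32,0],[0,0,-0.06],87]
    - [[22,-32,0],[0,0,-0.06],87]
    - [[22,-32,0],[0,0,-0.06],87]
    - [[22,-32,0],[0,0,-0.06],87]
    - [[22,-32,0],[0,0,-0.06],87]
    - [[22,-32,0],[0,0,-0.06],87]
    - [[22,-32,0],[0,0,-0.06],87]

```text
t: 2.1
tool_pos: [0.531, 0.1519, 0.2229]
tcp_rot: [180.0, 0.0, 112.2]
force: [0.5, 0.3, 0.4]
grip_width: 0.0865
grasp_force: 0.0
```

step_arm:
  series:
    - [[15,-20,0],[0,0,-0.06],60]
    - [[14,-20,0],[0,0,-0.06],60]
    - [[14,-20,0],[0,0,-0.06],60]
    - [[0,0,0],[0,0,0],60]
    - [[0,0,0],[0,0,0],60]

```text
t: 2.52
tool_pos: [0.5735, 0.0928, 0.2222]
tcp_rot: [-180.0, -0.0, 102.0]
force: [0.5, 0.0, 0.6]
grip_width: 0.0603
grasp_force: 0.0
```

```bash
cat >> h.py <<'E'
from scipy.spatial.transform import Rotation as Ro
def wcam():
    s=arm.get_obs();c=eyes.read_camera("wrist")
    T=np.eye(4);T[:3,:3]=Ro.from_euler("xyz",s["tcp_rot"],degrees=True).as_matrix();T[:3,3]=s["tool_pos"]
    c["view"]=np.linalg.inv(T@np.array(c["tool_from_camera"]));return c,s
def st():
    s=arm.get_obs();print(round(s["t"],2),np.round(s["tool_pos"],4),np.round(s["tcp_rot"],2),"F",np.round(s["force"],2),"M",np.round(s["moment"],3),"w",round(s["grip_width"],4),"g",round(s["grasp_force"],1),"q",np.round(s["joint_pos"],1))
E
python3 - <<'E'
from h import *
c,s=wcam();cv2.imwrite("pics/w1.png",c["pixels"]);st()
for k,z in dict(sleeve_top=.096,sleeve_edge=.07,nozzle=.068,lock_pin=.0645,outlet=0,stand_hole0=.04).items():
    for r in eyes.tip_of("wrist",k)[:1]: print(k,round(r["p"],2),np.round(r["xy"]),np.round(atz(c,r["xy"],z),4))
E
```

```text
2.57 [0.5731 0.0938 0.2225] [-1.7997e+02 -3.0000e-02  1.0211e+02] F [ 0.    0.35 -0.38] M [-0.08   0.038  0.076] w 0.0599 g 0.0 q [  5.9   2.3  73.6   0.  104.2  -6.2]
sleeve_top 0.82 [309. 223.] [0.5658 0.0959 0.096 ]
sleeve_edge 0.61 [314. 216.] [0.5698 0.0952 0.07  ]
nozzle 0.61 [311. 212.] [0.5665 0.0981 0.068 ]
outlet 0.71 [311. 198.] [0.5663 0.0956 0.    ]
stand_hole0 0.61 [249. 468.] [ 0.5598 -0.2194  0.04  ]
```

View pics/w1.png

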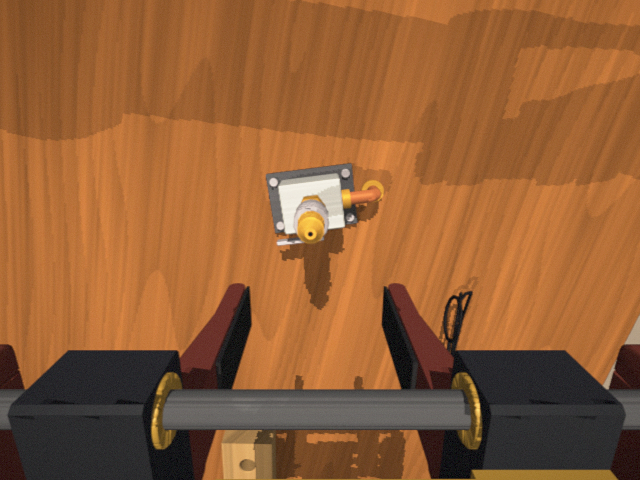

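The wrist view shows the nozzle tip at (311,233), the outlet pipe on its right, and the free hole at (248,464). I'll go lower and measure again.

step_arm:
  series:
    - [[-1,1,-15],[0,0,0],60]
    - [[-1,1,-20],[0,0,0],60]
    - [[-1,0,-20],[0,0,0],60]
    - [[0,0,0],[0,0,0],60]
    - [[0,0,0],[0,0,0],60]

```text
t: 3.28
tool_pos: [0.5694, 0.096, 0.1667]
tcp_rot: [-179.9, -0.0, 102.1]
force: [-0.3, -1.0, 0.3]
grip_width: 0.0601
grasp_force: 0.0
```

```bash
python3 - <<'E'
from h import *
c,s=wcam();st()
im=c["pixels"];cv2.imwrite("pics/w2.png",im)
print("cam",np.round(np.linalg.inv(c["view"])[:3,3],3))
for k,z in dict(sleeve_top=.096,sleeve_edge=.07,nozzle=.068,lock_pin=.0645,outlet=0).items():
    for r in eyes.tip_of("wrist",k)[:1]: print(k,round(r["p"],2),np.round(r["xy"]),np.round(atz(c,r["xy"],z),4))
print("tip old view see pixel 311,233")
for k in("nozzle","sleeve_top","outlet"):
    for r in eyes.masks_of("wrist",k)[:1]: print(k,round(r["p"],2),r["rect"])
E
```

```text
3.33 [0.5702 0.096  0.1683] [179.99  -0.   102.13] F [0.31 0.68 0.3 ] M [-0.077  0.066 -0.019] w 0.0602 g 0.0 q [ 6.2  1.6 79.8  0.  98.6 -5.9]
cam [0.551 0.179 0.329]
sleeve_top 0.87 [315. 252.] [0.5669 0.0962 0.096 ]
sleeve_edge 0.57 [316. 240.] [0.5675 0.0964 0.07  ]
nozzle 0.64 [319. 216.] [0.5664 0.1129 0.068 ]
outlet 0.97 [317. 217.] [0.5685 0.0943 0.    ]
tip old view see pixel 311,233
nozzle 0.81 [299.9, 240.4, 329.4, 279.6]
sleeve_top 0.93 [295.1, 222.6, 339.4, 261.9]
outlet 0.91 [262.4, 175.0, 398.9, 271.8]
```

View pics/w2.png

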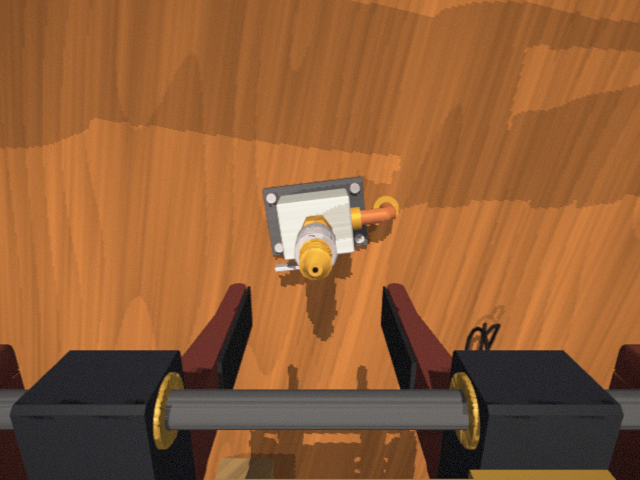

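In this view the nozzle tip at (315,268) sits in the finger midline (about 316). The estimate is axis (0.569, 0.096), so I go down around the sleeve.

step_arm:
  series:
    - [[-1,0,-20],[0,0,0],50]
    - [[0,0,-20],[0,0,0],45]
    - [[0,0,-20],[0,0,0],45]
    - [[0,0,-18],[0,0,0],45]
    - [[0,0,-14],[0,0,0],45]
    - [[0,0,0],[0,0,0],45]
    - [[0,0,0],[0,0,0],40]

```text
t: 4.32
tool_pos: [0.5689, 0.0956, 0.0752]
tcp_rot: [-179.9, -0.0, 102.1]
force: [0.6, 0.6, 0.5]
grip_width: 0.0418
grasp_force: 0.0
```

```bash
python3 - <<'E'
from h import *
st()
for n in("scene","side"):
    c=eyes.read_camera(n)
    r=eyes.tip_of(n,"sleeve_top");xy=r[0]["xy"] if r else (348,228) if n=="scene" else (270,245)
    x,y=map(int,xy);cv2.imwrite(f"pics/{n}3.png",cv2.resize(c["pixels"][y-50:y+50,x-60:x+60],None,fx=4.5,fy=4.5,interpolation=cv2.INTER_CUBIC))
E
python3 -c "
import cv2,numpy as np
cv2.imwrite('pics/both3.png',cv2.resize(np.hstack([cv2.imread('pics/scene3.png'),cv2.imread('pics/side3.png')]),(800,333)))"
```

```text
4.32 [0.5689 0.0956 0.0752] [-1.7992e+02 -1.0000e-02  1.0209e+02] F [0.62 0.59 0.47] M [-0.029 -0.025 -0.007] w 0.0418 g 0.0 q [ 6.2  3.  87.8 -0.  89.3 -5.9]
```

View pics/both3.png

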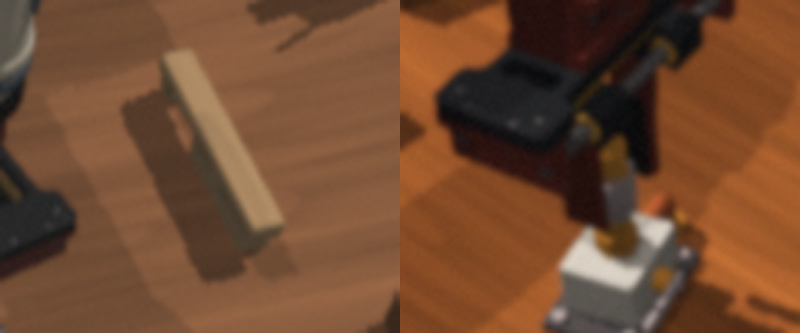

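The side crop (right) shows the sleeve between the fingers; the scene crop missed the coupling. Now I close gently and watch for side force.

step_arm:
  series:
    - [[0,0,0],[0,0,0],34]
    - [[0,0,0],[0,0,0],30]
    - [[0,0,0],[0,0,0],26]
    - [[0,0,0],[0,0,0],24]
    - [[0,0,0],[0,0,0],24]
    - [[0,0,0],[0,0,0],24]
  newtons: 12

```text
t: 5.02
tool_pos: [0.5686, 0.0955, 0.0758]
tcp_rot: [-179.9, 0.0, 102.1]
force: [-5.9, -2.0, 3.2]
grip_width: 0.0276
grasp_force: 12.0
```

```bash
python3 - <<'E'
from h import *
st()
E
```

```text
5.02 [0.5686 0.0955 0.0758] [-179.91    0.    102.09] F [-5.92 -1.96  3.15] M [-0.229  0.915 -0.014] w 0.0276 g 12.0 q [ 6.2  2.9 87.8 -0.  89.3 -5.9]
```

step_arm:
  series:
    - [[-0.7,-0.2,0],[0,0,0],24]
    - [[0,0,0],[0,0,0],24]
    - [[0,0,0],[0,0,0],24]

```text
t: 5.27
tool_pos: [0.5685, 0.0955, 0.0759]
tcp_rot: [180.0, -0.0, 102.1]
force: [-2.9, -1.8, 3.1]
grip_width: 0.0275
grasp_force: 12.0
```

step_arm:
  series:
    - [[-0.7,-0.1,0],[0,0,0],24]
    - [[0,0,0],[0,0,0],40]
    - [[0,0,0],[0,0,0],40]
    - [[0,0,0],[0,0,0.12],40]
    - [[0,0,0],[0,0,0.12],40]
    - [[0,0,0],[0,0,0.12],40]
    - [[0,0,0],[0,0,0.12],40]
    - [[0,0,0],[0,0,0.12],40]
    - [[0,0,0],[0,0,0.12],40]
    - [[0,0,0],[0,0,0.12],40]
    - [[0,0,0],[0,0,0.12],40]
    - [[0,0,0],[0,0,0.12],40]

```text
t: 6.27
tool_pos: [0.5679, 0.0954, 0.0751]
tcp_rot: [180.0, -0.0, 164.3]
force: [-0.5, -0.5, 0.5]
grip_width: 0.0399
grasp_force: 0.0
```

step_arm:
  series:
    - [[0,0,0],[0,0,0],40]
    - [[0,0,0],[0,0,0],32]
    - [[0,0,0],[0,0,0],27]
    - [[0,0,0],[0,0,0],24]
    - [[0,0,0],[0,0,0],24]
    - [[0,0,0],[0,0,0],24]
    - [[0,0,0],[0,0,0],24]

```text
t: 6.85
tool_pos: [0.568, 0.0958, 0.0755]
tcp_rot: [180.0, 0.0, 163.9]
force: [1.0, 3.7, -2.1]
grip_width: 0.0274
grasp_force: 12.0
```

step_arm:
  series:
    - [[0.2,0.8,0],[0,0,0],24]
    - [[0,0,0],[0,0,0],24]
    - [[0,0,-1],[0,0,0],24]
    - [[0,0,-0.5],[0,0,0],24]
    - [[0,0,0],[0,0,0],24]
    - [[0,0,0],[0,0,0],24]
  newtons: 18

```text
t: 7.35
tool_pos: [0.5681, 0.0959, 0.0747]
tcp_rot: [-180.0, 0.0, 164.0]
force: [-2.3, -1.5, 3.0]
grip_width: 0.0272
grasp_force: 18.0
```

step_arm:
  series:
    - [[0,0,-1],[0,0,0],24]
    - [[0,0,0],[0,0,0],24]
    - [[0,0,0],[0,0,0],24]

```text
t: 7.6
tool_pos: [0.5681, 0.0959, 0.0738]
tcp_rot: [-180.0, 0.0, 164.0]
force: [-2.5, -1.8, 5.9]
grip_width: 0.0275
grasp_force: 18.0
```

step_arm:
  series:
    - [[0,0,-0.7],[0,0,0],24]
    - [[0,0,0],[0,0,0],24]
    - [[0,0,0],[0,0,0],24]

```text
t: 7.85
tool_pos: [0.5681, 0.0959, 0.0734]
tcp_rot: [-180.0, 0.0, 164.0]
force: [-3.2, -2.3, 6.6]
grip_width: 0.0276
grasp_force: 18.0
```

step_arm:
  series:
    - [[0,0,-0.8],[0,0,0],24]
    - [[0,0,0],[0,0,0],24]
    - [[0,0,0],[0,0,-0.05],24]
    - [[0,0,0],[0,0,-0.05],24]
    - [[0,0,0],[0,0,0],24]

```text
t: 8.27
tool_pos: [0.5682, 0.096, 0.072]
tcp_rot: [-180.0, 0.0, 158.2]
force: [-1.8, -1.0, 4.2]
grip_width: 0.0277
grasp_force: 18.0
```

```bash
python3 - <<'E'
from h import *
st()
E
```

```text
8.27 [0.5682 0.096  0.072 ] [-1.7999e+02  3.0000e-02  1.5815e+02] F [-1.8  -1.02  4.19] M [-0.373  0.321  0.195] w 0.0277 g 18.0 q [  6.2   2.9  88.3  -0.   88.8 -61.9]
```

step_arm:
  series:
    - [[0,0,0],[0,0,-0.05],24]
    - [[0,0,0],[0,0,-0.05],24]
    - [[0,0,0],[0,0,0],24]

```text
t: 8.52
tool_pos: [0.5688, 0.0958, 0.072]
tcp_rot: [180.0, 0.1, 152.5]
force: [1.0, -2.6, 3.6]
grip_width: 0.0275
grasp_force: 18.0
```

```bash
python3 - <<'E'
from h import *
st()
E
```

```text
8.52 [0.5688 0.0958 0.072 ] [1.7999e+02 1.1000e-01 1.5250e+02] F [ 1.05 -2.58  3.64] M [-0.551 -0.223  0.261] w 0.0275 g 18.0 q [  6.2   2.9  88.3  -0.1  88.8 -56.3]
```

The moment rose and the force fell, so the slot may already be over the pin. I'll ease the turn back and check.

step_arm:
  series:
    - [[0,0,0],[0,0,0.05],24]
    - [[0,0,0],[0,0,0.05],24]
    - [[0,0,0],[0,0,0],24]

```text
t: 8.77
tool_pos: [0.5689, 0.0958, 0.072]
tcp_rot: [180.0, 0.1, 158.5]
force: [2.4, -3.5, 2.5]
grip_width: 0.0277
grasp_force: 18.0
```

```bash
python3 - <<'E'
from h import *
st()
E
```

```text
8.77 [0.5689 0.0958 0.072 ] [1.7999e+02 1.2000e-01 1.5845e+02] F [ 2.37 -3.52  2.48] M [-0.539 -0.347  0.153] w 0.0277 g 18.0 q [  6.2   2.9  88.3  -0.   88.7 -62.2]
```

step_arm:
  series:
    - [[0,0,-1],[0,0,0],24]
    - [[0,0,0],[0,0,0],24]
    - [[0,0,0],[0,0,0],24]

```text
t: 9.02
tool_pos: [0.5688, 0.0957, 0.0714]
tcp_rot: [180.0, 0.1, 158.2]
force: [0.9, -4.5, 5.1]
grip_width: 0.0274
grasp_force: 18.0
```

```bash
python3 - <<'E'
from h import *
st()
E
```

```text
9.02 [0.5688 0.0957 0.0714] [1.7999e+02 1.3000e-01 1.5821e+02] F [ 0.91 -4.49  5.11] M [-0.68  -0.185  0.217] w 0.0274 g 18.0 q [  6.2   2.9  88.3  -0.   88.7 -62. ]
```

step_arm:
  series:
    - [[0,0,0],[0,0,0.05],24]
    - [[0,0,0],[0,0,0],24]
    - [[0,0,0],[0,0,0],24]

```text
t: 9.27
tool_pos: [0.5689, 0.0957, 0.0715]
tcp_rot: [180.0, 0.1, 161.1]
force: [0.9, -3.6, 4.7]
grip_width: 0.0274
grasp_force: 18.0
```

```bash
python3 - <<'E'
from h import *
st()
E
```

```text
9.27 [0.5689 0.0957 0.0715] [1.8000e+02 1.4000e-01 1.6108e+02] F [ 0.89 -3.63  4.68] M [-0.664 -0.27   0.084] w 0.0274 g 18.0 q [  6.2   2.9  88.3  -0.1  88.7 -64.9]
```

step_arm:
  series:
    - [[0,0,0],[0,0,0.05],24]
    - [[0,0,0],[0,0,0],24]
    - [[0,0,0],[0,0,0],24]

```text
t: 9.52
tool_pos: [0.5689, 0.0957, 0.0713]
tcp_rot: [-180.0, 0.1, 163.9]
force: [2.3, -4.1, 5.2]
grip_width: 0.0275
grasp_force: 18.0
```

```bash
python3 - <<'E'
from h import *
st()
E
```

```text
9.52 [0.5689 0.0957 0.0713] [-1.8000e+02  1.3000e-01  1.6386e+02] F [ 2.25 -4.13  5.24] M [-0.742 -0.372  0.039] w 0.0275 g 18.0 q [  6.2   2.9  88.3  -0.1  88.7 -67.7]
```

step_arm:
  series:
    - [[0,0,0],[0,0,0.02],24]
    - [[0,0,-1],[0,0,0],24]
    - [[0,0,0],[0,0,0],24]
    - [[0,0,0],[0,0,0],24]
  newtons: 30

```text
t: 9.85
tool_pos: [0.5689, 0.0957, 0.0705]
tcp_rot: [-180.0, 0.1, 165.0]
force: [2.4, -4.8, 5.9]
grip_width: 0.0272
grasp_force: 30.0
```

```bash
python3 - <<'E'
from h import *
st()
c,s=wcam();cv2.imwrite("pics/w4.png",c["pixels"][150:480,160:480])
c=eyes.read_camera("side");a=cv2.resize(c["pixels"][205:295,215:335],(480,360),interpolation=cv2.INTER_CUBIC)
b=cv2.resize(cv2.imread("pics/w4.png"),(320,330));b=cv2.copyMakeBorder(b,0,30,0,0,0)
cv2.imwrite("pics/c4.png",np.hstack([a,b]))
E
```

```text
9.85 [0.5689 0.0957 0.0705] [-1.8000e+02  1.4000e-01  1.6499e+02] F [ 2.35 -4.82  5.92] M [-0.757 -0.351  0.066] w 0.0272 g 30.0 q [  6.2   2.9  88.4  -0.1  88.6 -68.8]
```

View pics/c4.png

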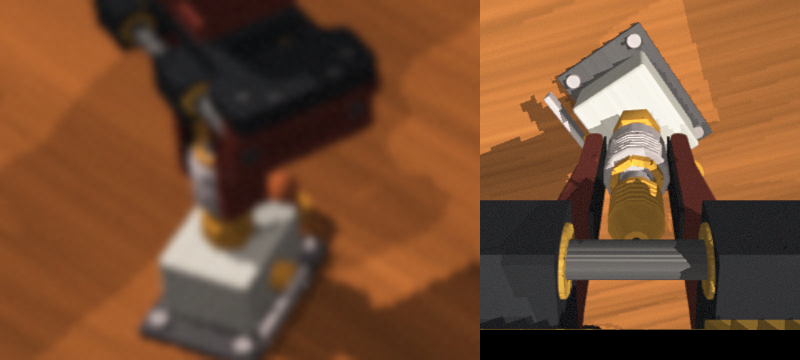

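The wrist crop shows the sleeve already below the socket mouth, and it goes down at nearly spring stiffness. The slot is over the pin, so I push right back.

step_arm:
  series:
    - [[0.5,-0.8,0],[0,0,0],24]
    - [[0,0,-1],[0,0,0],24]
    - [[0,0,-1],[0,0,0],24]
    - [[0,0,0],[0,0,0],24]
    - [[0,0,0],[0,0,0],24]

```text
t: 10.37
tool_pos: [0.5689, 0.0956, 0.0685]
tcp_rot: [179.9, 0.1, 165.0]
force: [1.0, -2.2, 7.3]
grip_width: 0.0271
grasp_force: 30.0
```

step_arm:
  series:
    - [[0,0,-1],[0,0,0],24]
    - [[0,0,0],[0,0,0],24]
    - [[0,0,0],[0,0,0],24]

```text
t: 10.62
tool_pos: [0.569, 0.0957, 0.0683]
tcp_rot: [179.9, 0.1, 165.0]
force: [-0.9, -2.0, 10.1]
grip_width: 0.0273
grasp_force: 30.0
```

step_arm:
  series:
    - [[0,0,0],[0,0,0],40]
    - [[0,0,0],[0,0,0],40]
    - [[0,0,0],[0,0,0],40]
    - [[0,0,0],[0,0,0],40]

```text
t: 10.95
tool_pos: [0.5679, 0.0958, 0.0655]
tcp_rot: [-180.0, -0.1, 165.1]
force: [0.4, -0.2, -1.1]
grip_width: 0.0399
grasp_force: 0.0
```

```bash
python3 - <<'E'
from h import *
st()
c,s=wcam();cv2.imwrite("pics/w5.png",c["pixels"][150:480,160:480])
E
```

```text
10.95 [0.5679 0.0958 0.0655] [-1.7999e+02 -1.3000e-01  1.6510e+02] F [ 0.4  -0.16 -1.09] M [-0.01  -0.01   0.025] w 0.0399 g 0.0 q [  6.2   3.1  88.7   0.   88.3 -68.9]
```

View pics/w5.png

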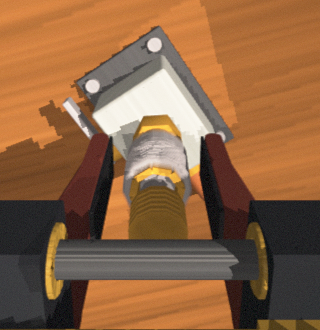

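The nozzle stands up above the sleeve, which has been let go and stays partly back. Next I raise to the collar and grip it.

step_arm:
  series:
    - [[0.8,0,10],[0,0,0],40]
    - [[0,0,12],[0,0,0],40]
    - [[0,0,10],[0,0,0],36]
    - [[0,0,0],[0,0,0],30]
    - [[0,0,0],[0,0,0],25]
    - [[0,0,0],[0,0,0],21]
    - [[0,0,0],[0,0,0],15]
    - [[0,0,0],[0,0,0],15]
    - [[0,0,0],[0,0,0],15]
  newtons: 15

```text
t: 11.75
tool_pos: [0.5692, 0.0954, 0.0983]
tcp_rot: [-180.0, -0.0, 165.1]
force: [0.1, 0.0, 0.8]
grip_width: 0.0196
grasp_force: 15.0
```

step_arm:
  series:
    - [[0,0,0],[0,0,0],15]
    - [[0,0,1],[0,0,0],15]
    - [[0,0,1],[0,0,0],15]
    - [[0,0,2],[0,0,0],15]
    - [[0,0,3],[0,0,0],15]
    - [[0,0,3],[0,0,0],15]
  newtons: 30

```text
t: 12.25
tool_pos: [0.5694, 0.0953, 0.1091]
tcp_rot: [-180.0, 0.0, 165.1]
force: [-0.3, 0.1, -0.3]
grip_width: 0.0194
grasp_force: 30.0
```

step_arm:
  series:
    - [[0,0,5],[0,0,0],15]
    - [[0,0,10],[0,0,0],15]
    - [[0,0,15],[0,0,0],15]
    - [[0,0,15],[0,0,0],15]
    - [[0,0,15],[0,0,0],15]
    - [[0,0,0],[0,0,0],15]
    - [[0,0,0],[0,0,0],15]

```text
t: 12.83
tool_pos: [0.5701, 0.0954, 0.1705]
tcp_rot: [179.9, 0.2, 165.1]
force: [-0.4, 0.5, -1.4]
grip_width: 0.0196
grasp_force: 30.0
```

```bash
python3 - <<'E'
from h import *
st()
c=eyes.read_camera("side");d=eyes.read_camera("scene")
a=[cv2.resize(p,(400,400),interpolation=cv2.INTER_CUBIC) for p in (c["pixels"][170:290,210:330],d["pixels"][150:270,280:400])]
cv2.imwrite("pics/c6.png",np.hstack(a))
for n,C in(("side",c),("scene",d)):
    r=eyes.tip_of(n,"nozzle");r and print(n,r[0]["p"],r[0]["xy"],atz(C,r[0]["xy"],.138))
E
```

```text
12.83 [0.5701 0.0954 0.1705] [179.94   0.18 165.11] F [-0.42  0.49 -1.43] M [ 0.015 -0.035 -0.011] w 0.0196 g 30.0 q [  6.1   1.4  79.8  -0.   98.7 -69. ]
side 0.61 [270.1, 222.0] [0.57367569 0.09316695 0.138     ]
scene 0.49 [349.8, 211.5] [0.57468121 0.09720567 0.138     ]
```

View pics/c6.png

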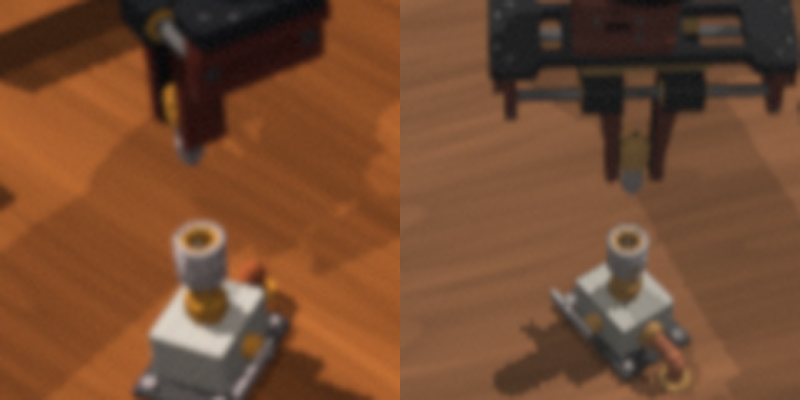

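The nozzle is out and held, and the sleeve has snapped forward level with the mouth (side crop about (200,240)). I carry it over to the stand, turning back on the way.

step_arm:
  series:
    - [[-1,-26,0],[0,0,-0.12],15]
    - [[-1,-26,0],[0,0,-0.12],15]
    - [[-1,-26,0],[0,0,-0.12],15]
    - [[-1,-26,0],[0,0,-0.12],15]
    - [[-1,-26,0],[0,0,-0.12],15]
    - [[-1,-26,0],[0,0,-0.12],15]
    - [[-1,-26,0],[0,0,-0.12],15]
    - [[-1,-26,0],[0,0,-0.12],15]
    - [[-1,-26,0],[0,0,-0.12],15]
    - [[-1,-26,0],[0,0,-0.12],15]
    - [[-1,-26,0],[0,0,-0.12],15]
    - [[-1,-26,0],[0,0,-0.12],15]

```text
t: 14.03
tool_pos: [0.5568, -0.2177, 0.1675]
tcp_rot: [-179.9, -0.0, 82.3]
force: [0.8, 1.5, -2.0]
grip_width: 0.0194
grasp_force: 30.0
```

step_arm:
  series:
    - [[0,0,-10],[0,0,0],15]
    - [[0,0,-15],[0,0,0],15]
    - [[0,0,0],[0,0,0],15]
    - [[0,0,0],[0,0,0],15]

```text
t: 14.37
tool_pos: [0.5565, -0.2158, 0.1416]
tcp_rot: [-179.8, -0.1, 82.7]
force: [-0.0, -0.3, -0.9]
grip_width: 0.0194
grasp_force: 30.0
```

```bash
python3 - <<'E'
from h import *
c,s=wcam();st();cv2.imwrite("pics/w7.png",c["pixels"])
for k,z in dict(stand_hole0=.04,nozzle=.121,stand=0,fan_nozzle=.01).items():
    for r in eyes.tip_of("wrist",k)[:2]: print(k,round(r["p"],2),np.round(r["xy"]),np.round(atz(c,r["xy"],z),4))
E
```

```text
14.42 [ 0.5571 -0.2158  0.1429] [-1.7991e+02 -4.0000e-02  8.2690e+01] F [ 0.42  0.2  -0.56] M [-0.04   0.119  0.014] w 0.0188 g 30.0 q [-24.4   4.8  79.    0.   96.3 -17.1]
stand_hole0 0.68 [317. 237.] [ 0.5555 -0.2151  0.04  ]
nozzle 0.55 [322. 281.] [ 0.5583 -0.2132  0.121 ]
stand 0.69 [330. 255.] [ 0.5624 -0.2443  0.    ]
fan_nozzle 0.56 [328. 255.] [ 0.561  -0.2402  0.01  ]
```

View pics/w7.png

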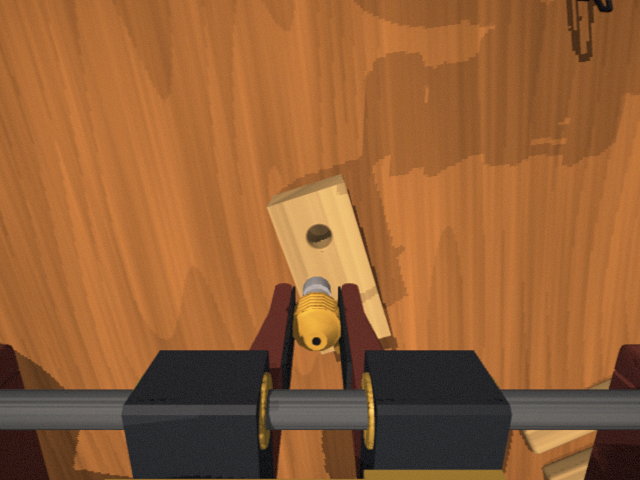

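The hole is at (319,236) and the nipple at (316,283), nearly in line. I shift about 1 mm and descend, watching the force.

step_arm:
  series:
    - [[0.8,0.2,-15],[0,0,0],15]
    - [[0,0,-20],[0,0,0],15]
    - [[0,0,-20],[0,0,0],15]
    - [[0,0,-15],[0,0,0],15]
    - [[0,0,0],[0,0,0],15]
    - [[0,0,0],[0,0,0],15]

```text
t: 15.12
tool_pos: [0.5579, -0.216, 0.0734]
tcp_rot: [-179.9, -0.0, 82.6]
force: [-0.3, 0.1, -0.3]
grip_width: 0.0193
grasp_force: 30.0
```

```bash
python3 - <<'E'
from h import *
c,s=wcam();st()
d=eyes.read_camera("side");e=eyes.read_camera("scene")
cv2.imwrite("pics/c8.png",np.hstack([cv2.resize(c["pixels"][200:360,240:400],(400,400)),cv2.resize(d["pixels"][310:410,360:460],(400,400),interpolation=cv2.INTER_CUBIC)]))
E
```

```text
15.17 [ 0.5586 -0.2164  0.0748] [1.7994e+02 2.0000e-02 8.2630e+01] F [-0.62 -0.07 -0.34] M [-0.054  0.034  0.035] w 0.0193 g 30.0 q [-24.4   6.2  84.5   0.   89.3 -17.1]
```

View pics/c8.png

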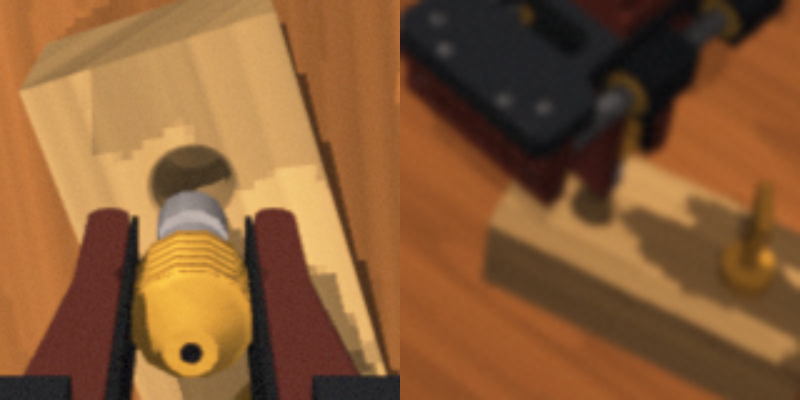

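The nipple (about x=193 in the left crop) lines up with the hole (x=193). Going in.

step_arm:
  series:
    - [[0,0.3,-8],[0,0,0],15]
    - [[0,0,-5],[0,0,0],15]
    - [[0,0,-3],[0,0,0],15]
    - [[0,0,-3],[0,0,0],15]
    - [[0,0,0],[0,0,0],15]
    - [[0,0,0],[0,0,0],15]

```text
t: 15.77
tool_pos: [0.558, -0.2161, 0.0543]
tcp_rot: [-180.0, -0.0, 82.6]
force: [-0.7, 0.6, -1.1]
grip_width: 0.0193
grasp_force: 30.0
```

step_arm:
  series:
    - [[0,0,-4],[0,0,0],15]
    - [[0,0,-3],[0,0,0],15]
    - [[0,0,-3],[0,0,0],15]
    - [[0,0,0],[0,0,0],15]
    - [[0,0,0],[0,0,0],15]

```text
t: 16.18
tool_pos: [0.558, -0.216, 0.0442]
tcp_rot: [-180.0, -0.0, 82.6]
force: [-0.1, 0.2, -1.0]
grip_width: 0.0191
grasp_force: 30.0
```

It is 18 mm in without contact. I lower 2 mm more and release so it drops home.

step_arm:
  series:
    - [[0,0,-2],[0,0,0],15]
    - [[0,0,0],[0,0,0],19]
    - [[0,0,0],[0,0,0],21]
    - [[0,0,0],[0,0,0],25]
    - [[0,0,0],[0,0,0],32]
    - [[0,0,0],[0,0,0],32]
    - [[0,0,0],[0,0,0],32]

```text
t: 16.77
tool_pos: [0.5583, -0.2161, 0.0428]
tcp_rot: [180.0, 0.0, 82.6]
force: [-0.1, 0.8, -0.1]
grip_width: 0.0316
grasp_force: 0.0
```

step_arm:
  series:
    - [[0,0,15],[0,0,0],32]
    - [[0,0,25],[0,0,0],32]
    - [[0,0,35],[0,0,0],32]
    - [[0,0,35],[0,0,0],32]
    - [[0,20,0],[0,0,0],40]
    - [[0,20,0],[0,0,0],40]
    - [[0,0,0],[0,0,0],40]

```text
t: 17.35
tool_pos: [0.5588, -0.1737, 0.1541]
tcp_rot: [179.9, -0.1, 82.7]
force: [-0.2, -0.1, 0.0]
grip_width: 0.0401
grasp_force: 0.0
```

```bash
python3 - <<'E'
from h import *
c,s=wcam();st()
d=eyes.read_camera("side");e=eyes.read_camera("scene")
f=lambda p:cv2.resize(p,(400,300),interpolation=cv2.INTER_CUBIC)
cv2.imwrite("pics/c9.png",np.vstack([np.hstack([f(c["pixels"][150:390,160:480]),f(d["pixels"][330:420,370:490])]),np.hstack([f(e["pixels"][240:315,155:255]),f(d["pixels"][205:295,215:335])])]))
for k in("nozzle","fan_nozzle","brush","spectacles"):
    for n,C in(("side",d),("scene",e)):
        for r in eyes.tip_of(n,k)[:1]: print(k,n,round(r["p"],2),np.round(r["xy"]),np.round(atz(C,r["xy"],.01 if "noz" in k else 0),4))
E
```

```text
17.4 [ 0.5584 -0.175   0.1532] [179.94   0.    82.73] F [0.15 0.58 0.06] M [-0.06   0.033  0.001] w 0.0399 g 0.0 q [-20.7   2.7  80.2   0.   97.1 -13.5]
nozzle side 0.76 [406. 370.] [ 0.5608 -0.2139  0.01  ]
nozzle scene 0.62 [214. 275.] [ 0.5636 -0.2202  0.01  ]
fan_nozzle side 0.49 [441. 389.] [ 0.5679 -0.2724  0.01  ]
fan_nozzle scene 0.64 [191. 282.] [ 0.5677 -0.2721  0.01  ]
brush side 0.75 [156. 242.] [0.4809 0.3505 0.    ]
brush scene 0.92 [426. 200.] [0.4872 0.3446 0.    ]
spectacles scene 0.93 [317. 320.] [ 0.7363 -0.0253  0.    ]
```

View pics/c9.png

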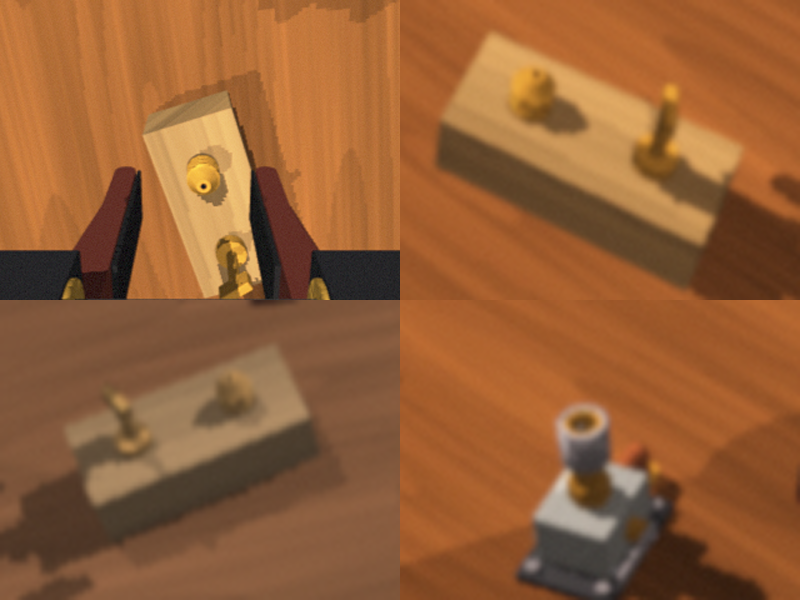

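The nozzle sits upright with its collar on the wood. The sleeve is forward, the other things have not moved, and the gripper is clear.

```bash
python3 -c "
from rig import arm
print(arm.job_done())"
```

```text
the job is handed in; nothing more can be done
None
```

The nozzle is unplugged and standing upright in the free hole with its collar on the wood, the sleeve has snapped forward, and the job is handed in at about 17 s; while feeling for the slot I turned the sleeve on against its stop for a moment, about 0.26 N m or 24 N on the pin by my estimate, under its 30 N limit.

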